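# Level the top roller of a bench dough sheeter and lock the setting

## Robot

A 7-joint arm with a two-finger parallel gripper is mounted at the origin on the work surface. World frame = base frame: x ahead of the robot, y to its left, z up, the work surface at z = 0. Lengths are in m, angles in rad, forces in N, time in s.
With the tool pointing down it reaches from about 0.4 to 0.925 m from the base axis. Payload 5.6 kg.
Tool frame: the origin (TCP) lies midway between the tips of the shut fingers; the grasp point (between the pads) lies 19 mm behind it (r.grip_depth is the distance from the TCP to the grasp point, in m); z points along the fingers, y is the direction in which the jaws open and shut (so a half turn about z gives the same grasp; the last joint's range is limited). The gripper opens to 85 mm and grips with 20 to 120 N. Pads are 22 mm wide; open, the fingers measure 114 mm over their backs; the gripper's body (76 mm by 85 mm) begins 54 mm behind the grasp point. The pads swing forward as they close: fully open they stand 13 mm farther back than shut.
Start: joints at [-0.043, 0.468, -0.012, 1.603, 0.006, 1.071, -0.056], TCP at [0.65, -0, 0.231] pointing down, gripper open.
Joint ranges: [-2.53, 2.53], [-0.31, 2.02], [-1.57, 1.55], [0.28, 2.44], [-1.29, 4.43], [0.15, 1.84], [-2.92, 2.92]. Speed limits (rad/s): [2.57, 2.57, 3.14, 3.14, 3.14, 3.14, 3.14].

## Interface

Orientations are given as [roll, pitch, yaw] about the fixed x, y, z axes, in that order (R = Rz(yaw) Ry(pitch) Rx(roll)).
In Python, from plant import sensors, viewer, order, r gives the robot as it stands. The module is installed in compiled form; this text tells all that it offers.
- The arm moves only by the tool jog_arm, never from a script. Its argument "targets" is text: rows parted by semicolons, each of 4 numbers parted by spaces: the shift along the tool's x, y, z in mm, then the turn about the tool's z in degrees. A call has 1 to 8 rows; each row is the pose to reach, as a shift and turn from the pose commanded when the call began, along the tool's axes at that moment; what a row does not reach only later rows make up. A row lasts 1/12 s, in which the tool goes at most 41.7 mm and 7.16 degrees, less where a joint would pass 70% of its speed; a pose out of reach is approached as far as the arm can. A call with a gripper value outside its range is refused whole. "fingers" is the gripper command: -1 is fully open, 1 is shut, values between are in proportion, set as the call begins (left out, the last holds). The fingers move at their own pace and stop on an object; "grip_force" is the grip in N (left out, the last holds). Time passes only in rows, so rows that repeat a pose let the fingers close. It gives the time, the measured TCP pose, the force and the opening at its end, in the units of the state.
- sensors.read_state(): the state, without advancing time (a new reading comes with each control period).
- viewer.get_image(name): name is "scene" or "side" or "wrist"; returns the picture (400x640x3 uint8, red, green, blue); there is no depth.
- viewer.camera_params(name): a dict with "camera_matrix" (3x3 intrinsics, pixels), "view" (4x4, takes a point from world to camera coordinates); the wrist camera has in their place "hand_eye" (4x4, takes a point from camera to tool coordinates, whose origin is the TCP and whose axes are the flange's). Camera axes: x right, y up, looking along -z (the intrinsics and any distortion apply to the point x, -y, -z); pixel columns grow to the right and rows downward; lengths in m; the calibration is good to about 2 mm. A picture is of the moment at which its call begins: read the wrist's pose just before it. camera_params takes no time and is no camera call.
- order.sign_off(): hands the job in, once; it reports no verdict.
The state is a dict: "clock": time; "q": joint angles; "joint_vel": joint speeds; "tau": joint torques, N m; "tcp_pos": TCP position; "orientation": TCP orientation; "ft_force": force on the tool from outside, world axes, zero at the start; "ft_torque": the same for the moment, N m; "finger_gap": finger opening in m.
Only numpy, scipy, OpenCV 4.12 (cv2) and the standard library are available. Lean on these libraries where they do the work, as an engineer would, in place of code of your own. Each camera call takes 0.05 s, during which the arm holds its last target.

## Task

The dough sheeter is rolling thinner at its free end (the end without the crank) than at its crank end. At the free end, slacken the hexagonal lock ring by about a quarter turn, turn the T-bar adjuster anticlockwise until it points exactly the same way as the T-bar at the crank end, then tighten the lock ring again, firmly but by feel (about 0.5 N m) so that its thread is not overstrained. Leave the crank end's setting and the other things on the bench as they are.

Things in the scene. Friction and masses are not known exactly. Their poses are not given: they have to be found in the camera images.
- sheeter: hand-cranked bench dough sheeter, fixed: two cheek plates 300 mm apart carry two steel rollers. Origin on the bench under the free end's adjuster axis, z up, +y along the rollers to the crank end (white gear guard, crank). On each cheek a cap block (64 x 46 mm, top at 183 mm) with an upright boss 38 mm across that bears lock ring and adjuster. Nothing between the ends is over 183 mm high
- lock_ring: steel hexagon lock ring of the free end, 52 mm across flats, 60 over corners, 18 high, round the top of the boss; underside 205 mm over the bench, 22 mm clear of the cap block. Origin at the centre of its underside, z up the turning axis, x through the middle of a flat. Right-hand thread: anticlockwise from above loosens. Stops 2.5 rad from its start
- ring_flat (a point): middle of the lock ring's flat on its x axis, 26 mm out, 9 mm over the underside. Fingers on two opposite flats turn it, the T-bar between them. 0.3 to 0.8 N m break it loose, about 0.05 while slack. As it comes tight it moves in small slips: the torque read jumps between zero and the true value, so turn by small steps and heed the highest. 0.3 N m hardly locks, 0.5 is right, over 0.7 may overstrain
- thrust_washer: springy keyed washer hidden in the lock ring. The tight ring presses it on the adjuster's shoulder and so holds the adjuster fast; slackened by 1.45 rad the ring leaves it free over all the turn needed. The shoulder rises with the adjuster, so the ring comes tight again sooner, at another angle than before, about 0.5 rad after first touch. It keeps the ring from dragging the adjuster round
- adjuster: free end's adjusting screw with a black T-bar, coaxial with the ring: bar 12 mm thick, 40 long, pointed at one end, from 233 to 259 mm over the bench, on a stem 16 mm across. Origin on the axis 223 mm over the bench (top of the ring), z up, x towards the pointed end. With the ring slack it turns at about 0.1 N m and stays put; it must turn 0.85 to 1.45 rad anticlockwise
- adjuster_nose (a point): top of the pointed end of the free end's T-bar, 18.5 mm from the axis
- ref_adjuster: the like T-bar adjuster of the crank end, set and locked: 300 mm from the other along the sheeter's +y; same sizes, origin and axes. Its x axis (pointed end) shows the direction wanted
- ref_nose (a point): top of the pointed end of the crank end's T-bar, 18.5 mm from its axis
- scraper: dough scraper with steel blade and wooden grip, 115 x 150 x 18 mm, lying on the bench; bystander
- bowl: steel bowl 150 mm across, 65 mm high; bystander
- cutter: round steel pastry cutter 80 mm across, 45 mm high; bystander
- spanner: steel spanner 190 mm long, lying on the bench; bystander, not needed
- brush: pastry brush 200 mm long; bystander
- salt_jar: glass jar with steel cap, 64 mm across, 100 mm high; bystander

How it is judged:
By the outcome, as a careful person would: the job done as asked, in the order asked, and still so for the second after the job is handed in, with the robot touching nothing.
It also fails if it takes over 72 s, if anything falls off the work surface, if the arm or the gripper's body presses on something with over 40 N, if the wrist force passes 120 N, or if a joint passes its speed limit or range.

## Working session

There is one attempt and no reset: what is moved stays moved. The work goes in short steps, Python scripts to look and compute and a tool call to move; the robot and the scene stay as the last step left them, time stands still between calls to the robot, and variables do not carry over. Pictures are saved under pics/ and viewed, and the job is handed in when it is done.

Besides the shell and the picture viewer there is one more tool, called after ">>>" as name(argument=value, ...) on one line, values as JSON. jog_arm: Moves the arm, as the interface text tells. Its arguments: {"type":"object","properties":{"targets":{"type":"string"},"fingers":{"type":"number"},"grip_force":{"type":"number"}},"required":["targets"]}

```bash
mkdir -p pics; ls; python3 - <<'E'
from plant import sensors, viewer, order, r
import cv2, numpy as np
np.set_printoptions(precision=4,suppress=True)
s=sensors.read_state(); print(s)
print(r.grip_depth)
for n in ["scene","side","wrist"]:
    p=viewer.camera_params(n); print(n,p)
    im=viewer.get_image(n); cv2.imwrite(f"pics/{n}0.png",im[:,:,::-1])
print(sensors.read_state()['clock'])
E
```

```text
pics
{'clock': 0.0, 'q': array([-0.043 ,  0.4684, -0.0116,  1.6036,  0.006 ,  1.0714, -0.0563]), 'joint_vel': array([ 0.0007,  0.0008, -0.0004, -0.    ,  0.0017,  0.0003,  0.0001]), 'tau': array([ -0.0002, -53.2374,   0.0212, -25.1299,   0.0114,   0.0077,
        -0.    ]), 'tcp_pos': array([ 0.6494, -0.    ,  0.2303]), 'orientation': array([-3.1398,  0.0001,  1.5708]), 'ft_force': array([-0.4614, -0.0085,  1.1089]), 'ft_torque': array([ 0.0131, -0.0272, -0.0173]), 'finger_gap': 0.0853109199661649}
0.0187
scene {'camera_matrix': array([[389.2137,   0.    , 321.6815],
       [  0.    , 389.2137, 196.6854],
       [  0.    ,   0.    ,   1.    ]]), 'view': array([[ 0.8174,  0.5757, -0.0203, -0.4387],
       [-0.2897,  0.4412,  0.8494,  0.0105],
       [ 0.498 , -0.6884,  0.5274, -1.7106],
       [ 0.    ,  0.    ,  0.    ,  1.    ]])}
side {'camera_matrix': array([[512.5075,   0.    , 321.9532],
       [  0.    , 512.5075, 201.275 ],
       [  0.    ,   0.    ,   1.    ]]), 'view': array([[-0.8409, -0.5412,  0.0051,  0.4623],
       [ 0.33  , -0.5051,  0.7975, -0.3577],
       [-0.429 ,  0.6723,  0.6033, -1.7263],
       [ 0.    ,  0.    ,  0.    ,  1.    ]])}
wrist {'camera_matrix': array([[336.5961,   0.    , 322.9477],
       [  0.    , 336.5961, 193.8491],
       [  0.    ,   0.    ,   1.    ]]), 'hand_eye': array([[ 0.0001,  0.9637,  0.2669,  0.0676],
       [ 1.    , -0.0003,  0.0005,  0.0004],
       [ 0.0005,  0.2669, -0.9637, -0.1435],
       [ 0.    ,  0.    ,  0.    ,  1.    ]])}
0.15
```

View pics/scene0.png

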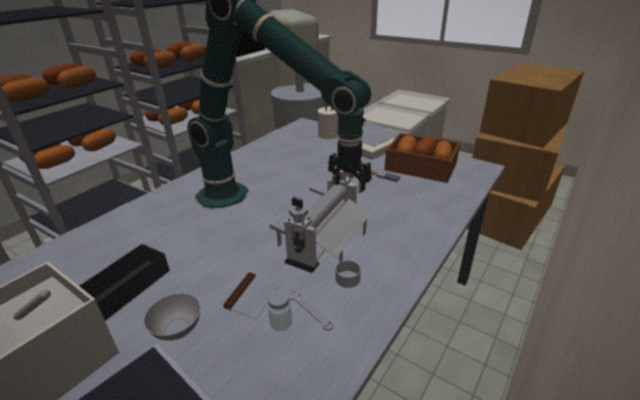

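View pics/side0.png

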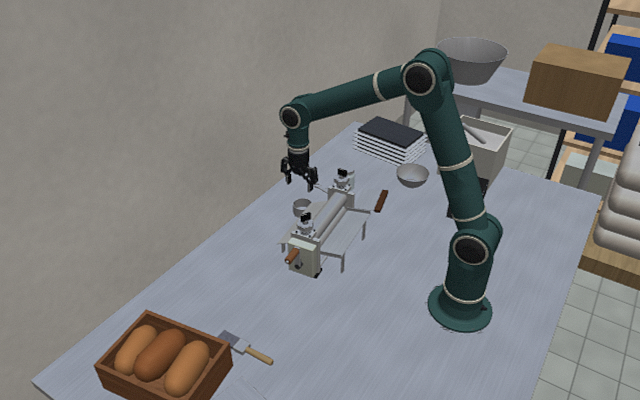

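View pics/wrist0.png

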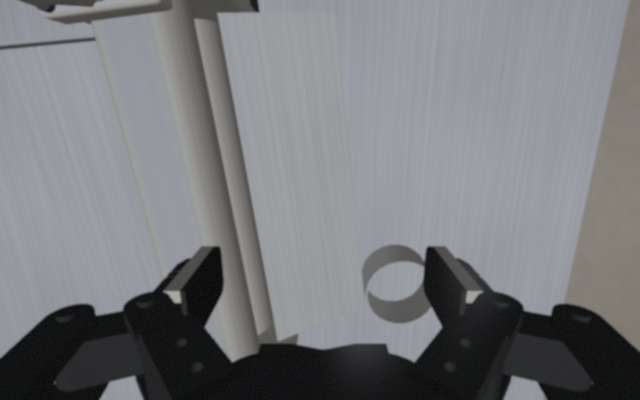

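```bash
cat > h.py <<'E'
import numpy as np, cv2
from scipy.spatial.transform import Rotation as Ro
from plant import sensors, viewer, order, r
np.set_printoptions(precision=4,suppress=True)
def tool(s):
    T=np.eye(4); T[:3,:3]=Ro.from_euler('xyz',s['orientation']).as_matrix(); T[:3,3]=s['tcp_pos']; return T
def cam(name,s=None):
    p=viewer.camera_params(name)
    C=np.linalg.inv(p['view']) if 'view' in p else tool(s)@p['hand_eye']
    return p['camera_matrix'],C
def ray(K,C,uv):
    d=np.array([(uv[0]-K[0,2])/K[0,0],-(uv[1]-K[1,2])/K[1,1],-1.]); d=C[:3,:3]@d
    return C[:3,3],d/np.linalg.norm(d)
def plane(K,C,uv,z):
    o,d=ray(K,C,uv); return o+d*(z-o[2])/d[2]
def tri(a,b):
    (o1,d1),(o2,d2)=a,b
    A=np.stack([d1,-d2],1); t=np.linalg.lstsq(A,o2-o1,rcond=None)[0]
    p,q=o1+d1*t[0],o2+d2*t[1]; return (p+q)/2,np.linalg.norm(p-q)
def proj(K,C,P):
    c=np.linalg.inv(C)@np.append(P,1); return np.array([K[0,0]*c[0]/-c[2]+K[0,2],K[1,1]*-c[1]/-c[2]+K[1,2]])
def wrist(fn,save=True):
    s=sensors.read_state(); im=viewer.get_image("wrist")[:,:,::-1].copy(); cv2.imwrite(fn,im)
    np.savez(fn[:-4],T=tool(s)); return s,im
E
python3 - <<'E'
from h import *
a=cv2.imread('pics/scene0.png');b=cv2.imread('pics/side0.png')
c1=cv2.resize(a[170:290,260:400],None,fx=5,fy=5,interpolation=cv2.INTER_CUBIC)
c2=cv2.resize(b[160:290,270:390],None,fx=4.6,fy=4.6,interpolation=cv2.INTER_CUBIC)
cv2.imwrite('pics/c1.png',c1);cv2.imwrite('pics/c2.png',c2)
E
```

```text
(no output)
```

View pics/c1.png

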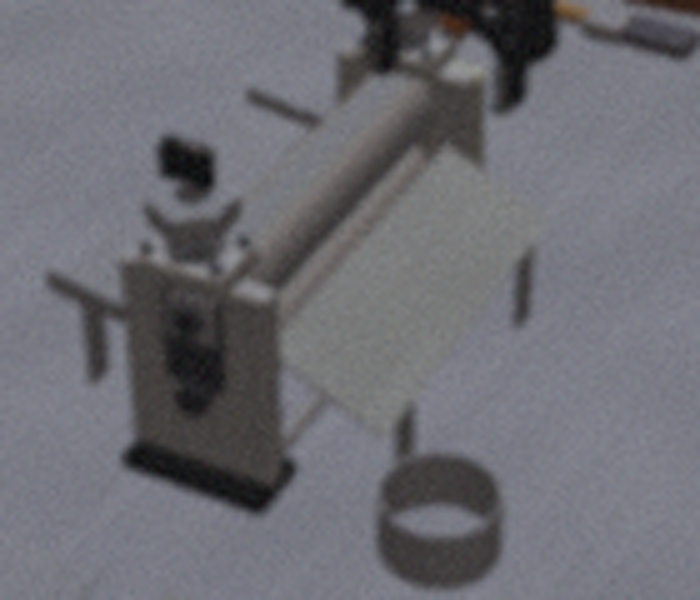

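View pics/c2.png

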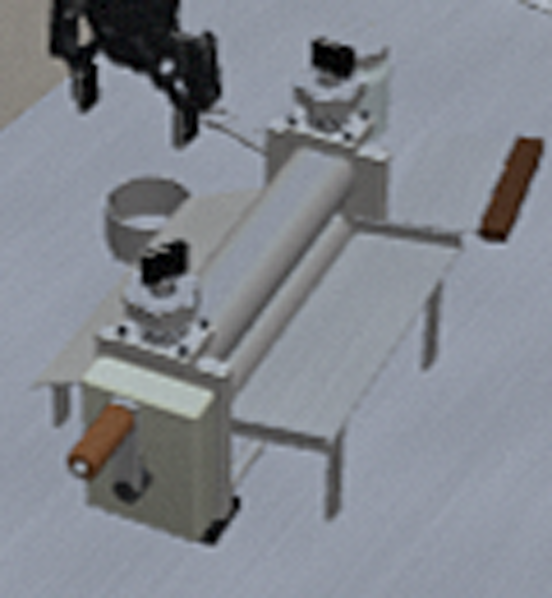

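```bash
python3 - <<'E'
from h import *
K1,C1=cam('scene');K2,C2=cam('side')
print(tri(ray(K1,C1,(297.4,202.4)),ray(K2,C2,(342.4,172.4))))
print(plane(K1,C1,(297.4,202.4),.246),plane(K2,C2,(342.4,172.4),.246),plane(K2,C2,(305.4,217.2),.246))
E
```

```text
(array([ 0.5669, -0.1645,  0.2461]), np.float64(0.00229614836333908))
[ 0.5679 -0.1639  0.246 ] [ 0.5662 -0.1655  0.246 ] [0.5316 0.133  0.246 ]
```

>>> jog_arm(targets="0 0 -40 0; -185 -82 -70 0; -185 -82 -70 0; -185 -82 -70 0; -185 -82 -70 0; -185 -82 -70 0; -185 -82 -70 0; -185 -82 -70 0")

```text
clock: 0.82
tcp_pos: [0.5669, -0.1881, 0.3017]
orientation: [3.141, 0.001, 1.565]
ft_force: [0.7, 1.1, 0.0]
finger_gap: 0.0854
```

```bash
python3 - <<'E'
from h import *
s,im=wrist('pics/w1.png'); print(s['clock'],s['tcp_pos'],s['orientation'],s['q'],np.abs(s['joint_vel']).max())
E
```

```text
0.8167 [ 0.5669 -0.1881  0.3017] [3.1411 0.0009 1.565 ] [ 0.2178  0.3141  0.0585  1.6626 -0.0189  1.1648  0.275 ] 0.059978746830350746
```

View pics/w1.png

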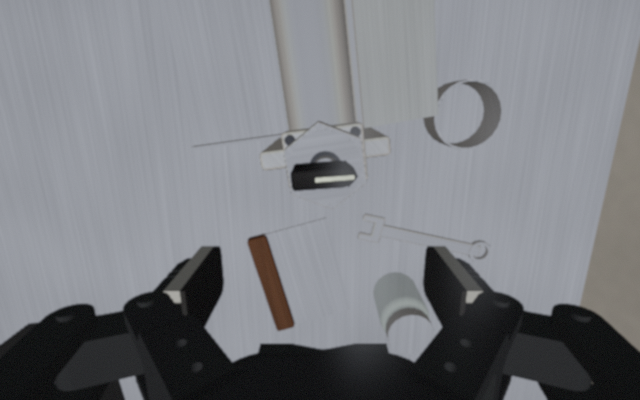

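```bash
python3 - <<'E'
from h import *
im=cv2.imread('pics/w1.png')
c=cv2.resize(im[105:215,250:400],None,fx=5.3,fy=5.3,interpolation=cv2.INTER_CUBIC)
c=cv2.convertScaleAbs(c,alpha=1.3)
cv2.imwrite('pics/c3.png',c)
E
```

```text
(no output)
```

View pics/c3.png

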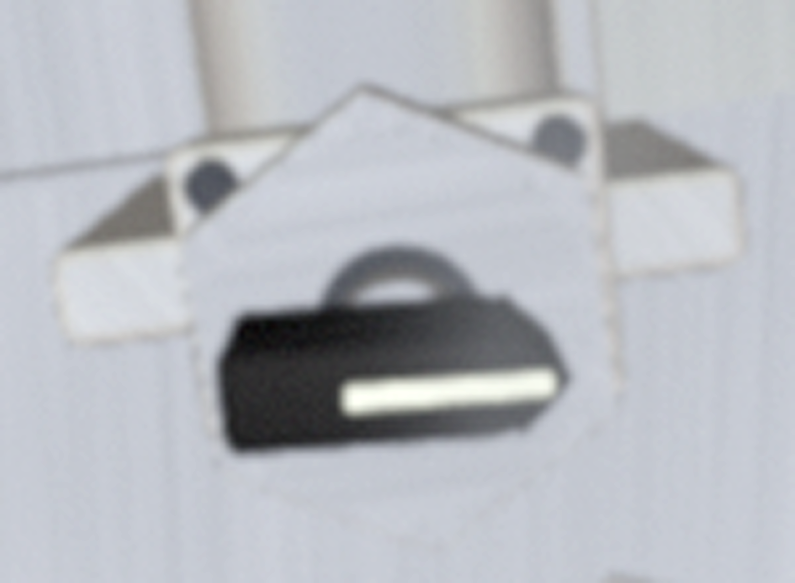

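```bash
python3 - <<'E'
from h import *
T=np.load('pics/w1.npz')['T']; K,_=cam('side'); p=viewer.camera_params('wrist'); K=p['camera_matrix']; C=T@p['hand_eye']
f=lambda c:(c[0]/5.3+250,c[1]/5.3+105)
P=np.array([plane(K,C,f(c),.223)[:2] for c in [(617,400),(590,178),(365,87),(190,238),(220,462)]])
print(P)
c=(P[1]+P[4])/2, (P[0]+P[3])/2; print(c)
c=np.mean(c,0)
for q in P: d=q-c; print(np.hypot(*d),np.degrees(np.arctan2(d[1],d[0]))%60)
a,b=[plane(K,C,f(c),.259)[:2] for c in [(345,400),(555,381)]]
print(a,b,np.degrees(np.arctan2(*(b-a)[::-1])),np.linalg.norm(b-a))
print([plane(K,C,f(c),.259)[:2] for c in [(565,380),(235,449),(225,360)]])
E
```

```text
[[ 0.5967 -0.1729]
 [ 0.5925 -0.1447]
 [ 0.5648 -0.1335]
 [ 0.5428 -0.1518]
 [ 0.5457 -0.1808]]
(array([ 0.5691, -0.1627]), array([ 0.5698, -0.1623]))
0.029140540831417604 39.24097569298106
0.029199333872445037 37.71450555357826
0.029398694087538882 39.02325155238907
0.028677886420765845 38.05312374331615
0.029951361882871546 37.544716827811044
[ 0.5628 -0.1642] [ 0.5853 -0.1622] 4.9766032113185386 0.02253595670461832
[array([ 0.5863, -0.1621]), array([ 0.5509, -0.1696]), array([ 0.5501, -0.1598])]
```

```bash
cat >> h.py <<'E'
def goto(x,y,z,yawdeg):
    s=sensors.read_state(); T=tool(s); d=T[:3,:3].T@(np.array([x,y,z])-T[:3,3])*1000
    yaw=np.degrees(np.arctan2(T[1,0],T[0,0])); t=-((yawdeg-yaw+180)%360-180)
    print('tcp',T[:3,3]*1000,'yaw',round(yaw,2),'clock',s['clock'],'F',s['ft_force'],'M',s['ft_torque'],'gap',s['finger_gap'],'q7',s['q'][6]); print('shift',d,'turn',t)
E
python3 -c "
from h import *
goto(.5688,-.1628,.275,38.3)"
```

```text
tcp [ 567.722  -185.4519  301.2964] yaw 89.9 clock 0.8667 F [1.0827 0.885  0.2378] M [0.0151 0.0052 0.0341] gap 0.08548025870245463 q7 0.27490068718065047
shift [22.6418  1.0338 26.3069] turn 51.59958868029506
```

>>> jog_arm(targets="5 0 0 7; 10 0 5 14; 20 1 10 21; 22.6 1 15 28; 22.6 1 20 35; 22.6 1 26 42; 22.6 1 26 49; 22.6 1 26 51.6", grip_force=90)

```text
clock: 1.53
tcp_pos: [0.5694, -0.1597, 0.2741]
orientation: [-3.14, 0.001, 0.669]
ft_force: [0.3, -0.0, -1.1]
finger_gap: 0.085
```

>>> jog_arm(targets="0 0 0 0;0 0 0 0")

```text
clock: 1.7
tcp_pos: [0.5695, -0.1604, 0.2748]
orientation: [-3.141, 0.0, 0.675]
ft_force: [0.2, 0.7, -0.1]
finger_gap: 0.0854
```

```bash
python3 - <<'E'
from h import *
goto(.5688,-.1628,.194,38.3)
s,im=wrist('pics/w2.png')
E
```

```text
tcp [ 569.5018 -160.4177  274.8027] yaw 38.66 clock 1.7 F [ 0.2143  0.6802 -0.1063] M [ 0.0199  0.0247 -0.0443] gap 0.085385713680936 q7 -0.6174841826835844
shift [-2.0289  1.4952 80.8015] turn 0.3598980233343809
```

View pics/w2.png

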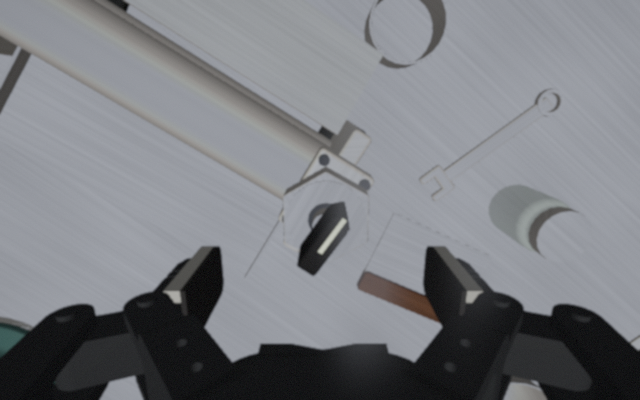

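```bash
python3 - <<'E'
from h import *
im=cv2.imread('pics/w2.png')
c=cv2.resize(im[150:290,260:400],None,fx=5,fy=5,interpolation=cv2.INTER_CUBIC)
c=cv2.convertScaleAbs(c,alpha=1.6,beta=-60)
cv2.imwrite('pics/c4.png',c)
E
```

```text
(no output)
```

View pics/c4.png

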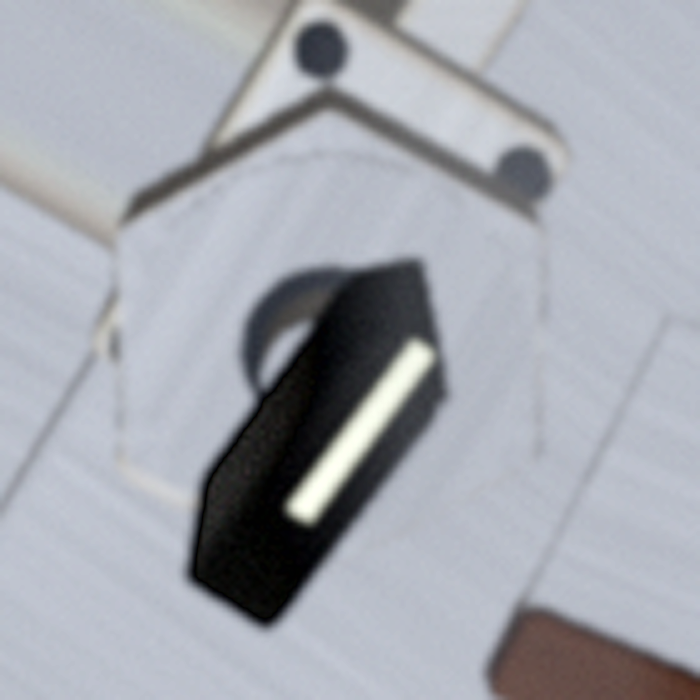

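```bash
python3 - <<'E'
from h import *
T=np.load('pics/w2.npz')['T']; p=viewer.camera_params('wrist'); K=p['camera_matrix']; C=T@p['hand_eye']
f=lambda c:(c[0]/5+260,c[1]/5+150)
for c in [(120,222),(541,455),(540,220),(122,460),(331,338),(331,108)]: print(plane(K,C,f(c),.223), (np.linalg.inv(T)@np.append(plane(K,C,f(c),.223),1))*1000)
E
```

```text
[ 0.5653 -0.1338  0.223 ] [  13.3236  -23.377    51.8227 1000.    ]
[ 0.574  -0.1932  0.223 ] [ -16.9556   28.4204   51.7784 1000.    ]
[ 0.5971 -0.1731  0.223 ] [  13.5887   27.1992   51.7768 1000.    ]
[ 0.5406 -0.1526  0.223 ] [ -17.6527  -24.0794   51.8261 1000.    ]
[ 0.5696 -0.1629  0.223 ] [  -1.4558    2.0781   51.8009 1000.    ]
[ 0.5921 -0.1449  0.223 ] [  27.3228    1.9999   51.7984 1000.    ]
```

>>> jog_arm(targets="-1.8 1.8 20 0.3; -1.8 1.8 40 0.3; -1.8 1.8 60 0.3; -1.8 1.8 75 0.3; -1.8 1.8 81 0.3;-1.8 1.8 81 0.3;-1.8 1.8 81 0.3")

```text
clock: 2.33
tcp_pos: [0.5691, -0.1648, 0.1947]
orientation: [3.141, -0.0, 0.666]
ft_force: [0.7, -0.5, -0.1]
finger_gap: 0.0854
```

>>> jog_arm(targets="0 0 0 0;0 0 0 0;0 0 0 0;0 0 0 0;0 0 0 0;0 0 0 0", fingers=1, grip_force=20)

```text
clock: 2.83
tcp_pos: [0.5681, -0.1635, 0.1955]
orientation: [-3.139, -0.0, 0.666]
ft_force: [-4.6, 4.3, 6.9]
finger_gap: 0.0513
```

```bash
python3 - <<'E'
from h import *
goto(.5694,-.1627,.194,38.3)
s,im=wrist('pics/w3.png')
E
```

```text
tcp [ 568.145  -163.4909  195.4951] yaw 38.17 clock 2.8333 F [-4.634  4.335  6.86 ] M [0.8201 0.976  0.078 ] gap 0.05129807933196753 q7 -0.6021073945656947
shift [1.4749 0.1572 1.4953] turn -0.13256762892487473
```

View pics/w3.png

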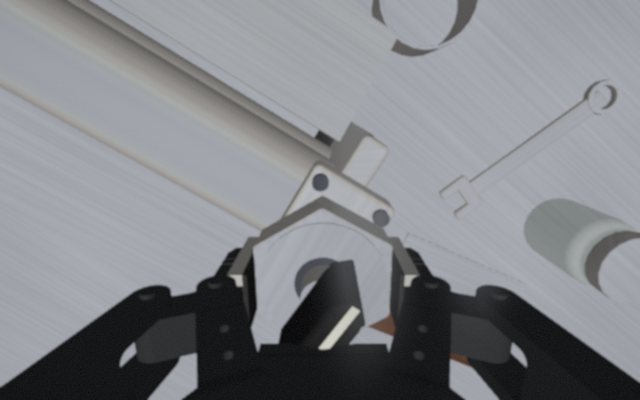

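>>> jog_arm(targets="0 -0.4 0 0;0 -0.4 0 0;0 -0.4 0 0;0 -0.4 0 0", fingers=1, grip_force=100)

```text
clock: 3.22
tcp_pos: [0.5682, -0.1635, 0.1959]
orientation: [-3.14, -0.001, 0.666]
ft_force: [-4.2, 2.4, 7.6]
finger_gap: 0.0504
```

```bash
python3 - <<'E'
from h import *
goto(.5694,-.1627,.194,38.3)
E
```

```text
tcp [ 568.2044 -163.4783  195.9427] yaw 38.16 clock 3.2167 F [-4.1547  2.3954  7.5704] M [0.7612 1.032  0.1295] gap 0.0504169630737161 q7 -0.6025003471076391
shift [1.4193 0.1296 1.9438] turn -0.1350614451465617
```

>>> jog_arm(targets="0 0 0 -2;0 0 0 -4;0 0 0 -6;0 0 0 -8;0 0 0 -10;0 0 0 -12;0 0 0 -12")

```text
clock: 3.8
tcp_pos: [0.5683, -0.1636, 0.1961]
orientation: [-3.14, -0.002, 0.875]
ft_force: [-4.4, 3.4, 8.6]
finger_gap: 0.0501
```

```bash
python3 - <<'E'
from h import *
goto(.5694,-.1627,.194,50.2)
E
```

```text
tcp [ 568.2614 -163.584   196.0907] yaw 50.15 clock 3.8 F [-4.3589  3.4104  8.5849] M [ 0.807   1.0092 -0.2375] gap 0.050082849907037465 q7 -0.4116312907956396
shift [1.4049 0.31   2.0926] turn -0.05116247056830048
```

>>> jog_arm(targets="0 0 0 -6;0 0 0 -12;0 0 0 -18;0.3 0.2 0 -24;0.3 0.2 0 -30;0.3 0.2 0 -36;0.3 0.2 0 -40;0.3 0.2 0 -40")

```text
clock: 4.47
tcp_pos: [0.5686, -0.1637, 0.1967]
orientation: [3.141, -0.001, 1.576]
ft_force: [-5.8, 2.9, 12.5]
finger_gap: 0.0504
```

>>> jog_arm(targets="0 0 0 -6;0 0 0 -12;0 0 0 -18;0 0 0 -24;0 0 0 -30;0 0 0 -36;0 0 0 -37;0 0 0 -37")

```text
clock: 5.13
tcp_pos: [0.5689, -0.1637, 0.1975]
orientation: [3.14, 0.0, 2.22]
ft_force: [-6.7, 3.4, 15.6]
finger_gap: 0.0504
```

```bash
python3 - <<'E'
from h import *
goto(.5694,-.1627,.194,127.2)
s,im=wrist('pics/w4.png')
E
```

```text
tcp [ 568.9022 -163.7148  197.4847] yaw 127.18 clock 5.1333 F [-6.7119  3.4125 15.5557] M [0.7376 1.5593 0.068 ] gap 0.05037042685673326 q7 0.8134770663203573
shift [0.5085 1.0059 3.4857] turn -0.021818291699844394
```

View pics/w4.png

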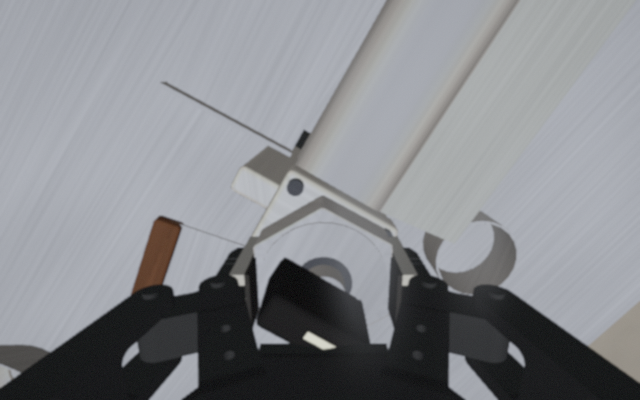

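>>> jog_arm(targets="0 0 0 0;0 0 0 0;0 0 0 0;0 0 0 0;0 0 0 0;0 0 -30 0;0 0 -60 0;0 0 -90 0", fingers=-1)

```text
clock: 5.85
tcp_pos: [0.5684, -0.1645, 0.2847]
orientation: [-3.141, -0.001, 2.218]
ft_force: [0.7, -0.1, 0.6]
finger_gap: 0.0856
```

```bash
python3 - <<'E'
from h import *
goto(.567,-.183,.301,90)
goto(.534,.115,.301,90)
E
```

```text
tcp [ 568.4291 -164.5146  284.7195] yaw 127.1 clock 5.85 F [ 0.686  -0.0705  0.6243] M [-0.0035 -0.0613  0.0141] gap 0.085620616875384 q7 0.8278611502430303
shift [-13.8612 -12.3058 -16.2863] turn 37.095371193819176
tcp [ 568.4291 -164.5146  284.7195] yaw 127.1 clock 5.85 F [ 0.686  -0.0705  0.6243] M [-0.0035 -0.0613  0.0141] gap 0.085620616875384 q7 0.8278611502430303
shift [243.7368 141.1094 -16.1031] turn 37.095371193819176
```

>>> jog_arm(targets="-4 -4 -8 7;-8 -8 -16 14;-14 -12 -16 21;-14 -12 -16 28;-14 -12 -16 35;-14 -12 -16 37;-14 -12 -16 37;-14 -12 -16 37")

```text
clock: 6.52
tcp_pos: [0.5677, -0.1829, 0.3001]
orientation: [-3.141, 0.0, 1.574]
ft_force: [0.1, 0.2, -0.3]
finger_gap: 0.0857
```

```bash
python3 - <<'E'
from h import *
s,im=wrist('pics/w5.png')
goto(.534,.115,.301,90)
c=cv2.resize(im[105:215,250:400],None,fx=5,fy=5,interpolation=cv2.INTER_CUBIC)
cv2.imwrite('pics/c5.png',cv2.convertScaleAbs(c,alpha=1.6,beta=-60))
E
```

```text
tcp [ 567.6935 -182.8598  300.1257] yaw 90.18 clock 6.5667 F [ 0.088  -0.4183 -0.3028] M [0.0056 0.0458 0.0009] gap 0.0853997837050301 q7 0.24915190449020388
shift [297.9666 -32.7364  -0.8642] turn 0.18411940501414392
```

View pics/c5.png

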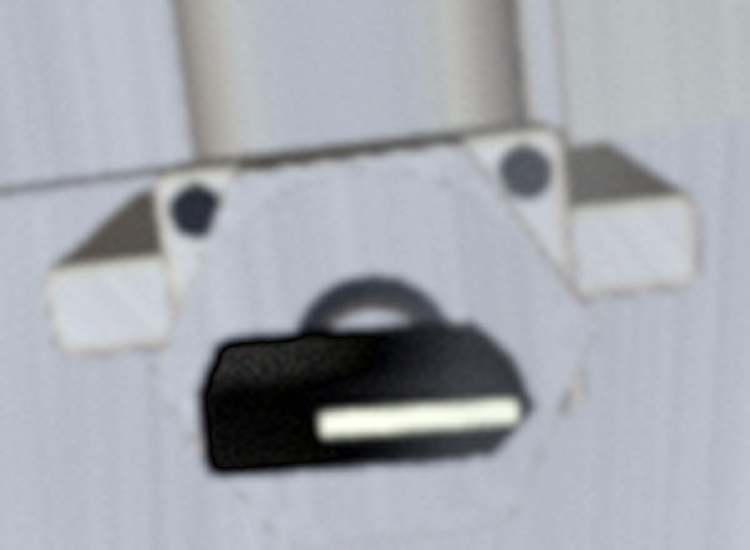

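Ring has turned about 90° and the T-bar still points right (≈5° from world x). Now the reference.

>>> jog_arm(targets="298 -32.7 0 0;298 -32.7 0 0;298 -32.7 0 0;298 -32.7 0 0;298 -32.7 0 0;298 -32.7 0 0;298 -32.7 0 0;298 -32.7 0 0")

```text
clock: 7.23
tcp_pos: [0.5326, 0.1236, 0.3006]
orientation: [-3.142, -0.004, 1.584]
ft_force: [-0.1, 0.8, 0.4]
finger_gap: 0.0856
```

>>> jog_arm(targets="0 0 0 0;0 0 0 0;0 0 0 0")

```text
clock: 7.48
tcp_pos: [0.5349, 0.1131, 0.3002]
orientation: [-3.142, 0.001, 1.571]
ft_force: [-0.4, -0.9, -0.3]
finger_gap: 0.0852
```

```bash
python3 - <<'E'
from h import *
goto(.534,.115,.301,90)
s,im=wrist('pics/w6.png')
E
```

```text
tcp [534.864  113.1445 300.1717] yaw 89.98 clock 7.4833 F [-0.3701 -0.9003 -0.2523] M [-0.0501 -0.0466  0.0289] gap 0.08520923412472378 q7 -0.3184448946087127
shift [ 1.8545 -0.8645 -0.83  ] turn -0.015303977033141791
```

View pics/w6.png

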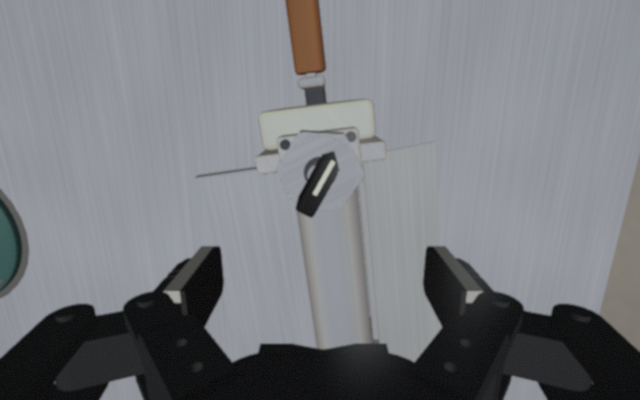

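```bash
cat >> h.py <<'E'
def rect(fn,c,size=30,ppm=20,z=.259):
    # top-plane rectification around world xy c; returns image, x right, y up
    im=cv2.imread(fn); T=np.load(fn[:-4]+'.npz')['T']; p=viewer.camera_params('wrist'); K=p['camera_matrix']; C=T@p['hand_eye']
    n=2*size*ppm
    src=np.float32([proj(K,C,[c[0]+dx/1000,c[1]+dy/1000,z]) for dx,dy in [(-size,size),(size,size),(size,-size),(-size,-size)]])
    H=cv2.getPerspectiveTransform(src,np.float32([[0,0],[n,0],[n,n],[0,n]]))
    return cv2.warpPerspective(im,H,(n,n),flags=cv2.INTER_CUBIC)
def stripe(fn,c,ppm=20,size=30):
    R=rect(fn,c,size,ppm); b=R[...,0].astype(int); rr=R[...,2].astype(int); g=R.mean(2)
    dark=(g<90).astype(np.uint8)
    n,l,st,ce=cv2.connectedComponentsWithStats(dark)
    k=1+np.argmax(st[1:,4]); body=(l==k).astype(np.uint8)
    cs,_=cv2.findContours(body,cv2.RETR_EXTERNAL,cv2.CHAIN_APPROX_NONE)
    fill=np.zeros_like(body); hull=cv2.convexHull(max(cs,key=cv2.contourArea)); cv2.fillPoly(fill,[hull],1)
    fill=cv2.erode(fill,np.ones((3*ppm//4,)*2))
    br=((g>150)&(fill>0)).astype(np.uint8)
    n,l,st,ce=cv2.connectedComponentsWithStats(br); k=1+np.argmax(st[1:,4])
    m=(l==k); ys,xs=np.nonzero(m); cs,_=cv2.findContours(m.astype(np.uint8),cv2.RETR_EXTERNAL,cv2.CHAIN_APPROX_NONE)
    rc=cv2.minAreaRect(cs[0]); pts=np.stack([xs,ys],1).astype(float); mu=pts.mean(0); w,v=np.linalg.eigh(np.cov((pts-mu).T)); d=v[:,1]
    ang=np.degrees(np.arctan2(-d[1],d[0]))
    cw=np.array(c)+ (np.array([mu[0],-mu[1]])-np.array([size*ppm,-size*ppm]))/ppm/1000
    print(fn,'PCA',ang%180,'rect',rc,'stripe centre',cw, 'len',np.sqrt(12*w[1])/ppm,np.sqrt(12*w[0])/ppm)
    return R,m
E
python3 - <<'E'
from h import *
o=[]
for fn,c in [('pics/w1.png',(.569,-.163)),('pics/w5.png',(.569,-.163)),('pics/w6.png',(.533,.136))]:
    R,m=stripe(fn,c); R[m]=(0,0,255) if False else R[m]; o.append(cv2.resize(R,(260,260)))
cv2.imwrite('pics/r1.png',np.hstack(o))
E
```

```text
pics/w1.png PCA 4.309660686653189 rect ((692.83935546875, 600.2992553710938), (55.125, 441.9269714355469), 85.95551300048828) stripe centre [ 0.5735 -0.163 ] len 21.501203079972232 2.585697034273634
pics/w5.png PCA 4.512547244573739 rect ((695.5635986328125, 600.3370361328125), (55.99064636230469, 445.1357116699219), 85.6567611694336) stripe centre [ 0.5736 -0.163 ] len 21.588222335008105 2.5946188320519594
pics/w6.png PCA 61.36569880316638 rect ((647.7735595703125, 541.64990234375), (53.72020721435547, 441.40625), 28.72612953186035) stripe centre [0.5354 0.1389] len 21.67711577030554 2.5091170697701637
```

View pics/r1.png

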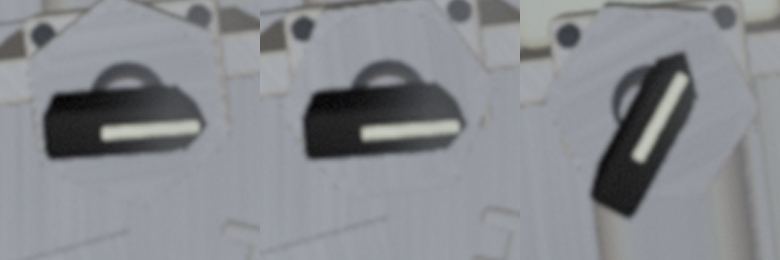

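```bash
python3 -c "
from h import *
goto(.5236,.1174,.3002,61.4)"
```

```text
tcp [534.8947 112.9037 300.1698] yaw 89.94 clock 7.5333 F [-0.0095 -0.1169  0.3464] M [ 0.0448 -0.0435 -0.0419] gap 0.08502349017811694 q7 -0.31870148041269364
shift [  4.484  -11.2995  -0.0335] turn 28.537830675594392
```

>>> jog_arm(targets="2 -5 0 7;4.5 -11.3 0 14;4.5 -11.3 0 21;4.5 -11.3 0 28.5;4.5 -11.3 0 28.5;4.5 -11.3 0 28.5;4.5 -11.3 0 28.5")

```text
clock: 8.12
tcp_pos: [0.5234, 0.1186, 0.3003]
orientation: [3.142, 0.0, 1.077]
ft_force: [-0.0, 0.3, -0.5]
finger_gap: 0.0852
```

```bash
python3 - <<'E'
from h import *
s,im=wrist('pics/w7.png')
R,m=stripe('pics/w7.png',(.5332,.135))
goto(.5689,-.163,.300,4.4)
E
```

```text
pics/w7.png PCA 61.469976732555324 rect ((639.3737182617188, 523.3863525390625), (51.13332748413086, 445.01666259765625), 28.581674575805664) stripe centre [0.5352 0.1389] len 21.97429691044583 2.470348378042537
tcp [523.3458 118.7998 300.2622] yaw 61.67 clock 8.1667 F [-0.0786 -0.472  -0.3892] M [ 0.0143 -0.0447 -0.0009] gap 0.08535316962765044 q7 -0.8121611830210926
shift [-226.4389  173.8153    0.2984] turn 57.27269902428068
```

>>> jog_arm(targets="-226.4 173.8 0 7;-226.4 173.8 0 14;-226.4 173.8 0 21;-226.4 173.8 0 28;-226.4 173.8 0 35;-226.4 173.8 0 42;-226.4 173.8 0 49;-226.4 173.8 0 56")

```text
clock: 8.83
tcp_pos: [0.5676, -0.1724, 0.3002]
orientation: [3.136, 0.0, 0.082]
ft_force: [-0.5, -1.2, 0.1]
finger_gap: 0.0853
```

>>> jog_arm(targets="0 0 0 1.3;0 0 0 1.3;0 0 0 1.3;0 0 0 1.3")

```text
clock: 9.17
tcp_pos: [0.5685, -0.1607, 0.3003]
orientation: [-3.141, -0.0, 0.08]
ft_force: [-0.3, -0.2, -0.1]
finger_gap: 0.0854
```

```bash
python3 - <<'E'
from h import *
s,im=wrist('pics/w8.png')
R,m=stripe('pics/w8.png',(.5689,-.163))
goto(.5689,-.163,.231,4.4)
E
```

```text
pics/w8.png PCA 4.264561034710027 rect ((688.52978515625, 594.4135131835938), (55.35408401489258, 445.7189636230469), 85.8889389038086) stripe centre [ 0.5734 -0.1627] len 22.092394162623833 2.5943242844623704
tcp [ 568.5133 -160.9137  300.3939] yaw 4.54 clock 9.2167 F [ 0.0903 -0.186  -0.0575] M [0.0065 0.0411 0.0402] gap 0.08560666384038909 q7 -1.225383721617353
shift [ 0.2033  2.1398 69.3931] turn 0.1438163825260972
```

View pics/w8.png

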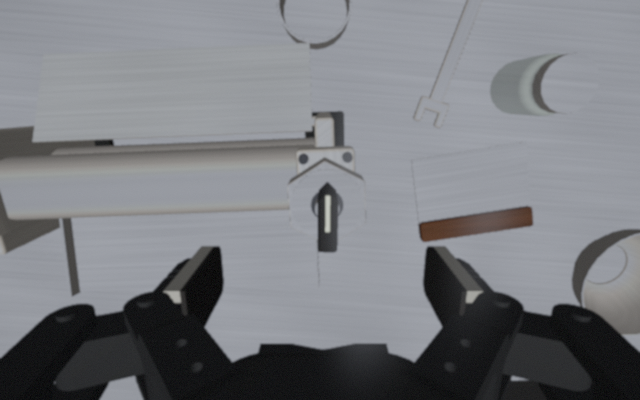

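>>> jog_arm(targets="0.2 2 30 0.2;0.2 2 55 0.2;0.2 2 68 0.2;0.2 2 68 0.2;0.2 2 68 0.2")

```text
clock: 9.63
tcp_pos: [0.5687, -0.1636, 0.2322]
orientation: [-3.141, 0.001, 0.074]
ft_force: [-0.2, -0.1, -0.0]
finger_gap: 0.0854
```

>>> jog_arm(targets="0 0 0 0;0 0 0 0;0 0 0 0;0 0 0 0;0 0 0 0;0 0 0 0;0 0 0 0;0 0 0 0", fingers=1, grip_force=30)

```text
clock: 10.3
tcp_pos: [0.5688, -0.1633, 0.2328]
orientation: [-3.14, -0.0, 0.072]
ft_force: [-1.7, 3.8, 4.2]
finger_gap: 0.0121
```

```bash
python3 - <<'E'
from h import *
goto(.5689,-.163,.231,4.4)
E
```

```text
tcp [ 568.8479 -163.3259  232.8218] yaw 4.14 clock 10.3 F [-1.6877  3.7726  4.2133] M [0.8203 0.4344 0.0002] gap 0.012137304706897384 q7 -1.216786064835401
shift [ 0.0749 -0.3192  1.8222] turn -0.2602555693392503
```

>>> jog_arm(targets="0 0 0 -7;0 0 0 -14;0 0 0 -21;0 0 0 -28;0 0 0 -35;0 0 0 -42;0 0 0 -49;0 0 0 -55")

```text
clock: 10.97
tcp_pos: [0.5687, -0.1632, 0.2333]
orientation: [-3.141, -0.001, 1.038]
ft_force: [-2.4, 4.5, 8.1]
finger_gap: 0.0124
```

>>> jog_arm(targets="0 0 0 -1;0 0 0 -2;0 0 0 -2.3;0 0 0 -2.3;0 0 0 -2.3")

```text
clock: 11.38
tcp_pos: [0.5688, -0.1632, 0.2333]
orientation: [-3.141, -0.001, 1.072]
ft_force: [-3.0, 4.2, 8.7]
finger_gap: 0.0123
```

```bash
python3 - <<'E'
from h import *
goto(.5689,-.163,.231,61.4)
E
```

```text
tcp [ 568.7636 -163.1671  233.3447] yaw 61.42 clock 11.3833 F [-2.9671  4.1608  8.7178] M [ 0.9271  0.7565 -0.1146] gap 0.01225336161366666 q7 -0.2867018750247888
shift [0.2087 0.0408 2.345 ] turn 0.018007574481828215
```

Open, rise to the same relative viewing pose as w7, and check.

>>> jog_arm(targets="0 0 0 0;0 0 0 0;0 0 0 0;0 0 0 0;0 0 0 0;0 0 -30 0;-10 0 -60 0;-20 0 -68 0", fingers=-1)

```text
clock: 12.05
tcp_pos: [0.5612, -0.1823, 0.3047]
orientation: [3.135, -0.002, 1.073]
ft_force: [2.1, -0.3, 0.0]
finger_gap: 0.0853
```

>>> jog_arm(targets="0 0 0 0;0 0 0 0;0 0 0 0")

```text
clock: 12.3
tcp_pos: [0.5585, -0.1813, 0.2988]
orientation: [-3.139, 0.0, 1.072]
ft_force: [0.6, -0.1, -0.2]
finger_gap: 0.0855
```

```bash
python3 - <<'E'
from h import *
s,im=wrist('pics/w9.png')
R,m=stripe('pics/w9.png',(.5689,-.163))
R2,m=stripe('pics/w7.png',(.5332,.135))
cv2.imwrite('pics/r2.png',np.hstack([cv2.resize(a,(390,390)) for a in (R,R2)]))
goto(.5689,-.163,.231,61.4)
E
```

```text
pics/w9.png PCA 58.940267744628315 rect ((645.0673828125, 522.6414184570312), (54.81829071044922, 444.5281677246094), 30.999902725219727) stripe centre [ 0.5712 -0.1591] len 21.84149762817626 2.565140500507084
pics/w7.png PCA 61.47197536519708 rect ((639.3438720703125, 523.3228149414062), (51.184879302978516, 444.93255615234375), 28.595966339111328) stripe centre [0.5352 0.1389] len 21.972699058204807 2.470220884531224
tcp [ 558.5289 -181.0471  298.5591] yaw 61.43 clock 12.35 F [-0.8491 -0.7515  0.2775] M [ 0.0076 -0.0067 -0.0213] gap 0.08529125131626689 q7 -0.24865197184759372
shift [20.8311  0.6701 67.5508] turn 0.031817840482801785
```

View pics/r2.png

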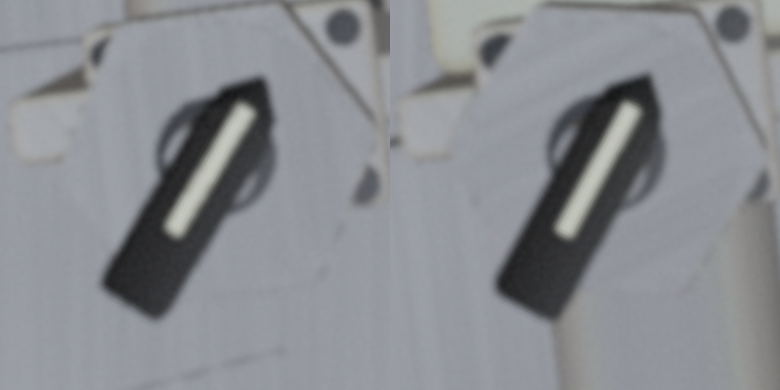

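>>> jog_arm(targets="10 0.4 0 2.4;20.6 0.6 20 2.4;20.6 0.6 45 2.4;20.6 0.6 66 2.4;20.6 0.6 66 2.4;20.6 0.6 66 2.4")

```text
clock: 12.85
tcp_pos: [0.5686, -0.1633, 0.2325]
orientation: [-3.137, 0.001, 1.03]
ft_force: [0.0, 0.2, 0.3]
finger_gap: 0.0854
```

>>> jog_arm(targets="0 0 0 0;0 0 0 0;0 0 0 0;0 0 0 0;0 0 0 0;0 0 0 0;0 0 0 0;0 0 0 0", fingers=1, grip_force=30)

```text
clock: 13.52
tcp_pos: [0.5683, -0.1634, 0.235]
orientation: [-3.139, 0.0, 1.03]
ft_force: [-4.8, 2.9, 6.2]
finger_gap: 0.0114
```

```bash
python3 - <<'E'
from h import *
goto(.5689,-.163,.231,64.1)
E
```

```text
tcp [ 568.338  -163.3686  234.9639] yaw 59.0 clock 13.5167 F [-4.7607  2.9192  6.2017] M [0.5615 1.1886 0.0225] gap 0.01144670592254265 q7 -0.32698138332651056
shift [0.6064 0.303  3.9629] turn -5.099045518215377
```

>>> jog_arm(targets="0 0 0 -1;0 0 0 -2;0 0 0 -3;0 0 0 -4;0 0 0 -5;0 0 0 -5.1;0 0 0 -5.1;0 0 0 -5.1")

```text
clock: 14.18
tcp_pos: [0.5683, -0.1634, 0.235]
orientation: [-3.139, -0.0, 1.119]
ft_force: [-5.5, 3.0, 5.9]
finger_gap: 0.0118
```

>>> jog_arm(targets="0 0 0 0;0 0 0 0;0 0 0 0;0 0 0 0;0 0 0 0;0 0 -30 0;-10 0 -60 0;-20 0 -65 2.6", fingers=-1)

```text
clock: 14.85
tcp_pos: [0.5631, -0.1821, 0.3042]
orientation: [3.134, -0.002, 1.075]
ft_force: [0.7, -0.5, 0.7]
finger_gap: 0.0856
```

>>> jog_arm(targets="0 0 0 0;0 0 0 0;0 0 0 0;0 0 0 0")

```text
clock: 15.18
tcp_pos: [0.5604, -0.181, 0.2978]
orientation: [-3.139, 0.0, 1.075]
ft_force: [-0.0, 0.0, -0.6]
finger_gap: 0.0856
```

```bash
python3 - <<'E'
from h import *
s,im=wrist('pics/w10.png')
R,m=stripe('pics/w10.png',(.5689,-.163))
goto(.5689,-.163,.231,61.4)
E
```

```text
pics/w10.png PCA 63.78460434754291 rect ((636.88330078125, 519.1876220703125), (55.30349349975586, 446.7583312988281), 26.087596893310547) stripe centre [ 0.5708 -0.1589] len 21.95883413647234 2.5749132309607443
tcp [ 560.4513 -181.1071  297.912 ] yaw 61.59 clock 15.2333 F [-0.0201  0.4548 -0.5682] M [0.047  0.0424 0.0051] gap 0.08588187095512131 q7 -0.24792423606310968
shift [19.9615 -1.0213 66.91  ] turn 0.18830218384940167
```

>>> jog_arm(targets="10 -0.5 0 -2.2;20 -1 20 -2.2;20 -1 45 -2.2;20 -1 64.5 -2.2;20 -1 64.5 -2.2;20 -1 64.5 -2.2")

```text
clock: 15.73
tcp_pos: [0.5692, -0.163, 0.2338]
orientation: [-3.139, 0.0, 1.114]
ft_force: [0.5, -0.4, -0.2]
finger_gap: 0.0854
```

>>> jog_arm(targets="0 0 0 0;0 0 0 0;0 0 0 0;0 0 0 0;0 0 0 0;0 0 0 0;0 0 0 0;0 0 0 0", fingers=1, grip_force=30)

```text
clock: 16.4
tcp_pos: [0.5686, -0.1636, 0.2356]
orientation: [-3.14, 0.0, 1.112]
ft_force: [-5.1, 0.9, 5.6]
finger_gap: 0.0109
```

```bash
python3 - <<'E'
from h import *
goto(.5689,-.163,.231,61.3)
E
```

```text
tcp [ 568.5819 -163.6132  235.6379] yaw 63.71 clock 16.4 F [-5.1064  0.8885  5.5882] M [0.3257 1.0151 0.0663] gap 0.010914585316772857 q7 -0.25071195308318034
shift [0.6917 0.0215 4.6377] turn 2.410941769469048
```

>>> jog_arm(targets="0 0 0 0.5;0 0 0 1;0 0 0 1.5;0 0 0 2;0 0 0 2.5;0 0 0 2.5;0 0 0 2.5;0 0 0 2.5")

```text
clock: 17.07
tcp_pos: [0.5686, -0.1636, 0.2356]
orientation: [-3.14, 0.0, 1.068]
ft_force: [-4.4, 0.5, 6.1]
finger_gap: 0.0115
```

>>> jog_arm(targets="0 0 0 0;0 0 0 0;0 0 0 0;0 0 0 0;0 0 0 0;0 0 -30 0;-10 0 -55 0;-20 0 -64 0", fingers=-1)

```text
clock: 17.73
tcp_pos: [0.5614, -0.1816, 0.3023]
orientation: [3.137, -0.001, 1.07]
ft_force: [0.4, -2.1, -0.0]
finger_gap: 0.0854
```

>>> jog_arm(targets="0 0 0 0;0 0 0 0;0 0 0 0;0 0 0 0")

```text
clock: 18.07
tcp_pos: [0.5593, -0.1807, 0.2971]
orientation: [-3.139, 0.0, 1.069]
ft_force: [-0.0, -0.0, -0.2]
finger_gap: 0.0851
```

```bash
python3 - <<'E'
from h import *
s,im=wrist('pics/w11.png')
R,m=stripe('pics/w11.png',(.5689,-.163))
goto(.5689,-.163,.231,61.4)
E
```

```text
pics/w11.png PCA 61.23015223861155 rect ((640.1746826171875, 521.5460205078125), (52.529136657714844, 445.0300598144531), 28.810794830322266) stripe centre [ 0.5709 -0.1591] len 21.777721537642854 2.5608014210477292
tcp [ 559.3605 -180.7535  297.2299] yaw 61.24 clock 18.1167 F [-0.694   0.5966 -0.1335] M [ 0.001   0.0252 -0.0047] gap 0.08521500145356688 q7 -0.2535826416426368
shift [20.1753 -0.0068 66.2235] turn -0.15841712649915962
```

>>> jog_arm(targets="10 0 0 -7;20 0 0 -14;20 0 0 -21;20 0 0 -28;20 0 0 -35;20 0 0 -42;20 0 0 -49;20 0 0 -56")

```text
clock: 18.78
tcp_pos: [0.5693, -0.1634, 0.2977]
orientation: [-3.141, -0.001, 2.052]
ft_force: [1.0, 0.7, 0.7]
finger_gap: 0.0852
```

>>> jog_arm(targets="0 0 0 -5;0 0 0 -10;0 0 0 -10;0 0 0 -10;0 0 0 -10")

```text
clock: 19.2
tcp_pos: [0.5693, -0.1638, 0.2983]
orientation: [-3.141, -0.001, 2.218]
ft_force: [0.3, 0.1, 0.0]
finger_gap: 0.0854
```

```bash
python3 - <<'E'
from h import *
goto(.5688,-.1634,.195,127.2)
s,im=wrist('pics/w12.png')
R=rect('pics/w12.png',(.5688,-.1634),35,10,.224)
cv2.imwrite('pics/r3.png',cv2.convertScaleAbs(R,alpha=1.6,beta=-60))
cv2.imwrite('pics/c6.png',cv2.convertScaleAbs(cv2.resize(im[150:290,260:400],None,fx=4,fy=4,interpolation=cv2.INTER_CUBIC),alpha=1.6,beta=-60))
E
```

```text
tcp [ 569.3305 -163.8281  298.2587] yaw 127.09 clock 19.2 F [0.2769 0.0518 0.0134] M [ 0.0097 -0.0129  0.0089] gap 0.08538924693027698 q7 0.8060728374660268
shift [  0.5869  -0.1205 103.2593] turn -0.11394544920716498
```

View pics/c6.png

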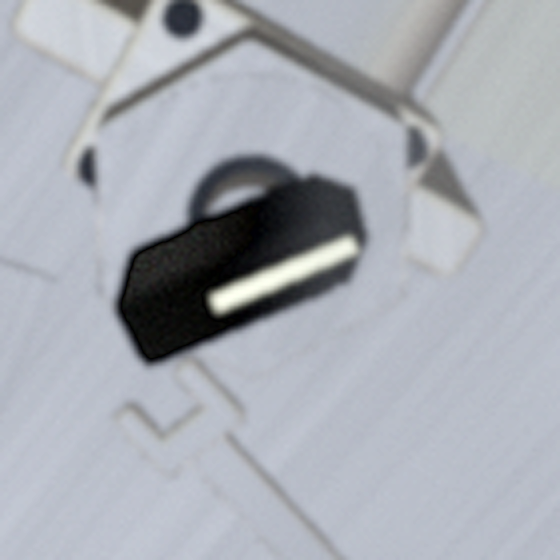

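>>> jog_arm(targets="0.5 0 40 0;0.5 0 70 0;0.5 0 90 0;0.5 0 102 0;0.5 0 102 0;0.5 0 102 0")

```text
clock: 19.75
tcp_pos: [0.5695, -0.1636, 0.197]
orientation: [3.141, -0.0, 2.22]
ft_force: [-0.1, 0.3, 0.5]
finger_gap: 0.0855
```

>>> jog_arm(targets="0 0 0 0;0 0 0 0;0 0 0 0;0 0 0 0;0 0 0 0;0 0 0 0;0 0 0 0;0 0 0 0", fingers=1, grip_force=100)

```text
clock: 20.42
tcp_pos: [0.5693, -0.1643, 0.199]
orientation: [3.141, 0.002, 2.219]
ft_force: [-3.1, 0.7, 7.6]
finger_gap: 0.0503
```

```bash
python3 - <<'E'
from h import *
goto(.5688,-.1634,.195,127.2); print(sensors.read_state()['tau'])
E
```

```text
tcp [ 569.3033 -164.3072  198.9789] yaw 127.17 clock 20.4167 F [-3.1     0.744   7.6441] M [-0.1171  0.8435  0.0042] gap 0.050345338304979004 q7 0.7833248676083677
shift [1.0349 0.1464 3.9768] turn -0.0338687700729281
[ -0.6506 -44.2458  -2.6    -22.5526  -0.2366  -1.1348   0.0137]
```

>>> jog_arm(targets="0 0 0 5;0 0 0 10;0 0 0 15;0 0 0 15")

```text
clock: 20.75
tcp_pos: [0.569, -0.1645, 0.1987]
orientation: [3.142, 0.002, 1.954]
ft_force: [-3.2, 0.2, 6.4]
finger_gap: 0.0501
```

```bash
cat > m.py <<'E'
from h import *
s=sensors.read_state(); print('clk %.2f yaw %.2f Mz %.3f tau7 %.3f F %s gap %.4f'%(s['clock'],np.degrees(s['orientation'][2]),s['ft_torque'][2],s['tau'][6],s['ft_force'],s['finger_gap']), s['tcp_pos'])
E
python3 m.py
```

```text
clk 20.75 yaw 111.94 Mz -0.050 tau7 -0.679 F [-3.2414  0.2011  6.3512] gap 0.0501 [ 0.569  -0.1645  0.1987]
```

>>> jog_arm(targets="0 0 0 2;0 0 0 4;0 0 0 5")

```text
clock: 21.0
tcp_pos: [0.5689, -0.1644, 0.1986]
orientation: [-3.142, 0.001, 1.869]
ft_force: [-3.5, -0.1, 5.7]
finger_gap: 0.05
```

```bash
python3 m.py
```

```text
clk 21.00 yaw 107.08 Mz 0.010 tau7 0.015 F [-3.5215 -0.1418  5.7439] gap 0.0500 [ 0.5689 -0.1644  0.1986]
```

>>> jog_arm(targets="0 0 0 2;0 0 0 4;0 0 0 5")

```text
clock: 21.25
tcp_pos: [0.5688, -0.1645, 0.1985]
orientation: [-3.141, 0.001, 1.781]
ft_force: [-4.3, -1.1, 5.0]
finger_gap: 0.0504
```

```bash
python3 m.py
```

```text
clk 21.25 yaw 102.07 Mz 0.073 tau7 0.013 F [-4.3037 -1.108   5.0487] gap 0.0504 [ 0.5688 -0.1645  0.1985]
```

>>> jog_arm(targets="0 0 0 2;0 0 0 4")

```text
clock: 21.42
tcp_pos: [0.5687, -0.1645, 0.1984]
orientation: [-3.141, 0.001, 1.712]
ft_force: [-2.9, -1.7, 5.1]
finger_gap: 0.0503
```

```bash
python3 m.py
```

```text
clk 21.42 yaw 98.08 Mz 0.094 tau7 0.303 F [-2.9099 -1.7151  5.1427] gap 0.0503 [ 0.5687 -0.1645  0.1984]
```

>>> jog_arm(targets="0 0 0 2;0 0 0 4")

```text
clock: 21.58
tcp_pos: [0.5686, -0.1645, 0.1983]
orientation: [-3.141, 0.001, 1.642]
ft_force: [-3.5, -0.7, 5.2]
finger_gap: 0.0499
```

```bash
python3 m.py
```

```text
clk 21.58 yaw 94.08 Mz 0.138 tau7 0.226 F [-3.5416 -0.6723  5.1973] gap 0.0499 [ 0.5686 -0.1645  0.1983]
```

>>> jog_arm(targets="0 0 0 2;0 0 0 4")

```text
clock: 21.75
tcp_pos: [0.5685, -0.1645, 0.1983]
orientation: [-3.141, 0.001, 1.573]
ft_force: [-4.3, -1.5, 4.9]
finger_gap: 0.0499
```

```bash
python3 m.py
```

```text
clk 21.75 yaw 90.10 Mz 0.194 tau7 0.152 F [-4.298  -1.4544  4.9197] gap 0.0499 [ 0.5685 -0.1645  0.1983]
```

>>> jog_arm(targets="0 0 0 1;0 0 0 2")

```text
clock: 21.92
tcp_pos: [0.5685, -0.1645, 0.1982]
orientation: [-3.141, 0.001, 1.539]
ft_force: [-4.6, -2.1, 5.1]
finger_gap: 0.0502
```

```bash
python3 m.py
```

```text
clk 21.92 yaw 88.16 Mz 0.307 tau7 -0.109 F [-4.5619 -2.0786  5.0903] gap 0.0502 [ 0.5685 -0.1645  0.1982]
```

>>> jog_arm(targets="0 0 0 1;0 0 0 2")

```text
clock: 22.08
tcp_pos: [0.5684, -0.1645, 0.1982]
orientation: [-3.141, 0.002, 1.504]
ft_force: [-2.9, -0.7, 5.1]
finger_gap: 0.0503
```

```bash
python3 m.py
```

```text
clk 22.08 yaw 86.17 Mz 0.305 tau7 -0.147 F [-2.8586 -0.7277  5.1122] gap 0.0503 [ 0.5684 -0.1645  0.1982]
```

>>> jog_arm(targets="0 0 0 1;0 0 0 2")

```text
clock: 22.25
tcp_pos: [0.5683, -0.1645, 0.1982]
orientation: [-3.141, 0.002, 1.469]
ft_force: [-3.5, -1.1, 4.6]
finger_gap: 0.0504
```

```bash
python3 m.py
```

```text
clk 22.25 yaw 84.18 Mz 0.450 tau7 -0.210 F [-3.4815 -1.0776  4.6067] gap 0.0504 [ 0.5683 -0.1645  0.1982]
```

>>> jog_arm(targets="0 0 0 1")

```text
clock: 22.33
tcp_pos: [0.5684, -0.1645, 0.1982]
orientation: [-3.141, 0.002, 1.452]
ft_force: [-3.2, -1.3, 4.9]
finger_gap: 0.0501
```

```bash
python3 m.py
```

```text
clk 22.33 yaw 83.19 Mz 0.460 tau7 -0.244 F [-3.2205 -1.2577  4.9146] gap 0.0501 [ 0.5684 -0.1645  0.1982]
```

>>> jog_arm(targets="0 0 0 0.5")

```text
clock: 22.42
tcp_pos: [0.5684, -0.1645, 0.1982]
orientation: [-3.141, 0.002, 1.443]
ft_force: [-4.6, -1.1, 4.9]
finger_gap: 0.0502
```

```bash
python3 m.py
```

```text
clk 22.42 yaw 82.70 Mz 0.406 tau7 -0.434 F [-4.5672 -1.1222  4.9232] gap 0.0502 [ 0.5684 -0.1645  0.1982]
```

>>> jog_arm(targets="0 0 0 0.5")

```text
clock: 22.5
tcp_pos: [0.5683, -0.1645, 0.1982]
orientation: [-3.141, 0.002, 1.435]
ft_force: [-3.5, -0.3, 4.6]
finger_gap: 0.0502
```

```bash
python3 m.py
```

```text
clk 22.50 yaw 82.22 Mz 0.490 tau7 -0.386 F [-3.4911 -0.3427  4.5996] gap 0.0502 [ 0.5683 -0.1645  0.1982]
```

>>> jog_arm(targets="0 0 0 0.5")

```text
clock: 22.58
tcp_pos: [0.5683, -0.1645, 0.1982]
orientation: [-3.141, 0.002, 1.426]
ft_force: [-3.6, -1.1, 4.8]
finger_gap: 0.0504
```

```bash
python3 m.py
```

```text
clk 22.58 yaw 81.72 Mz 0.527 tau7 -0.396 F [-3.5534 -1.1151  4.7623] gap 0.0504 [ 0.5683 -0.1645  0.1982]
```

>>> jog_arm(targets="0 0 0 0")

```text
clock: 22.67
tcp_pos: [0.5683, -0.1645, 0.1982]
orientation: [-3.141, 0.002, 1.426]
ft_force: [-3.1, -1.2, 5.0]
finger_gap: 0.0504
```

```bash
python3 m.py
```

```text
clk 22.67 yaw 81.73 Mz 0.398 tau7 -0.508 F [-3.1369 -1.1908  4.9702] gap 0.0504 [ 0.5683 -0.1645  0.1982]
```

>>> jog_arm(targets="0 0 0 0;0 0 0 0;0 0 0 0;0 0 0 0;0 0 0 0;0 0 -35 0;0 0 -70 0;-10 0 -103 7", fingers=-1)

```text
clock: 23.33
tcp_pos: [0.5681, -0.1711, 0.301]
orientation: [-3.141, -0.002, 1.306]
ft_force: [1.7, -0.1, -0.1]
finger_gap: 0.0852
```

>>> jog_arm(targets="-7 0 0 7;-7 4 0 13;-7 4 0 13;-7 4 0 13;-7 4 0 13;-7 4 0 13")

```text
clock: 23.83
tcp_pos: [0.5695, -0.1808, 0.2992]
orientation: [-3.141, 0.0, 1.079]
ft_force: [0.0, 0.2, -0.6]
finger_gap: 0.0855
```

```bash
python3 - <<'E'
from h import *
s,im=wrist('pics/w13.png')
R,m=stripe('pics/w13.png',(.5689,-.163))
goto(.5236,.1174,.3002,61.4)
cv2.imwrite('pics/c7.png',cv2.resize(im[130:290,240:400],None,fx=3.5,fy=3.5,interpolation=cv2.INTER_CUBIC))
E
```

```text
pics/w13.png PCA 61.18698992638981 rect ((640.1243896484375, 522.4335327148438), (54.83253479003906, 447.88525390625), 28.6452579498291) stripe centre [ 0.5709 -0.1591] len 22.040624895106728 2.6152243086958054
tcp [ 569.5309 -180.9121  299.3065] yaw 61.81 clock 23.8833 F [-0.6183  0.1791  0.8326] M [-0.0154  0.0052 -0.0461] gap 0.08565937931133866 q7 -0.23476466413448224
shift [ 241.2166 -181.4238   -0.7333] turn 0.4056278920957368
```

View pics/c7.png

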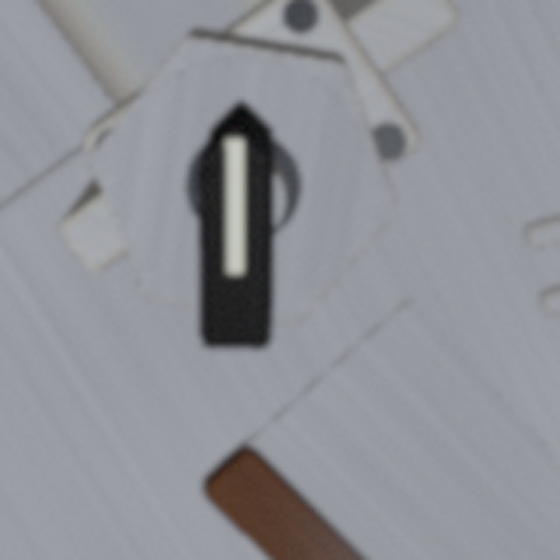

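```bash
python3 -c "
from h import *
print(order.sign_off()); print(sensors.read_state()['clock'])"
```

```text
the job is handed in; nothing more can be done
None
the job is handed in; nothing more can be done
```

The job was handed in at about 24 s. The free end's T-bar is lined up with the crank end's, and its lock ring is tight again.

- **Slackening:** I turned the lock ring 89° anticlockwise. The T-bar stayed where it was.
- **Setting the T-bar:** I turned it anticlockwise about 57°. The first turn left it 2.5° short and the second put it 2.3° past, so I brought it back slightly clockwise.
- **Tightening:** I turned the ring clockwise in small steps until the torque peaked at 0.53 N m. The readings just before that were 0.41 to 0.49, and one after it was 0.40.

**Last checks:**
- The free end's T-bar points at 61.2° in the wrist pictures, and the crank end's at 61.4 to 61.5° (earlier pictures). The difference of about 0.2 to 0.3° is near what I can measure.
- The T-bar did not move while the ring was tightened, and the ring's angle in the picture matches where I released it.
- The gripper was open and clear when I handed in. I did not touch the crank end or anything else on the bench, but I took no final overview picture to confirm that.

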